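# Close the vase batch: sort by colour and zero the batch counter

### The job

Stand each little vase upright in the tray of its own colour, setting it down gently rather than dropping it. When both are sorted, take the stylus from its stand and use its tip to press the red button, deep in the sloping face of the batch counter, fully in for about half a second, without the gripper touching the counter; then put the stylus back in its stand, upright with its collar resting on top. Leave the plaster mould, the jar and the brush where they are.

Things in the scene. Friction and masses are not known exactly. Their poses are not given: they have to be found in the camera images.
- blue_vase: blue bottle-shaped vase, 120 mm tall, about 250 g: round foot 52 mm wide, belly 64 mm wide at 30 to 50 mm height, narrowing to a straight neck 32 mm in diameter from 77 mm to the top. Origin: centre of the underside, z up its axis.
- orange_vase: the same vase in orange.
- blue_tray: blue open tray, fixed, 130 x 130 mm outside, 40 mm high, walls and floor 4 mm thick. Origin: centre of the underside; x and y along its sides.
- orange_tray: the same tray in orange, fixed.
- stylus: stylus 146 mm long, 60 g, standing tip down in its stand: steel shaft 9 mm in diameter and 75 mm long with a flat tip, then a yellow collar 34 mm in diameter and 6 mm thick, then a round black grip 22 mm in diameter and 65 mm long. Origin: centre of the tip's end face; z runs from the tip to the grip. Standing in the stand, its tip is 15 mm above the table.
- stylus_tip (a point): centre of the stylus tip's end face.
- stylus_grip (a point): on the stylus axis, 116 mm from the tip: where to grip it (35 mm above the collar's top).
- stand: fixed pale wooden block 70 x 70 x 90 mm high with one round upright hole, 19 mm in diameter and 82 mm deep, in the middle of its top. The stylus shaft hangs in it with the collar on the block's top. Origin: centre of the underside.
- stand_hole0 (a point): centre of the mouth of the stand's hole, 90 mm above the table.
- counter: batch counter: fixed grey and white console, 150 mm deep (x), 160 wide (y), 135 high. Its face slopes 40 degrees from horizontal, low side at its front (its -x side, turned roughly to the robot's left): outward normal in its frame (-sin 40, 0, cos 40). On the face a dark display and, framed in yellow, a recess 20 x 20 mm with the red button 25 mm down. Origin: centre of the underside, z up.
- recess_mouth (a point): centre of the recess's mouth, in the plane of the face, 85 mm above the table.
- button_top (a point): centre of the red button's top (18 mm in diameter), 25 mm down the recess along the face's normal when not pressed.
- zero_button (a joint): how far the red button is pressed in, straight along the face's normal, m: 0 out, 0.005 fully in (5 N); springs back.
- mould: bystander: closed round white plaster mould, 150 mm in diameter, 70 mm high. Origin: centre of the underside.
- jar: bystander: glaze jar, 68 mm in diameter, 90 mm high. Origin: centre of the underside.
- brush: bystander: brush lying on the table, about 200 mm long along its x. Origin: under its middle.
There are look-alikes about, which are no part of the job. Of the things that look like the blue_tray, take the one that is farthest to the robot's right at the start. Of the things like the stylus, leave any that is purple; of the rest the smaller one is meant.

How it is judged (in metres and radians):
On the way, in this order (a step that is already met when the one before it is completed fails the run):
1. both vases stand upright, released, in the trays of their own colours (x of blue_vase in the frame of blue_tray between -0.045 and 0.045 m and y of blue_vase in the frame of blue_tray between -0.045 and 0.045 m and z of blue_vase in the frame of blue_tray below 0.012 m and angle between each of blue_vase, orange_vase's own z axis and vertical below 0.15 rad and linear speed of each of blue_vase, orange_vase below 0.03 m/s and contact force between each of blue_vase, orange_vase and the fingers below 0.1 N and x of orange_vase in the frame of orange_tray between -0.045 and 0.045 m and y of orange_vase in the frame of orange_tray between -0.045 and 0.045 m and z of orange_vase in the frame of orange_tray below 0.012 m), for 0.2 s.
2. the red button is pressed at least 4 of its 5 mm by the stylus tip for 0.3 s (value of joint zero_button above 0.004 m and contact force between stylus and counter above 1 N and distance between stylus_tip and button_top below 0.012 m), for 0.3 s.
3. the stylus is back in its stand, upright, collar on top (horizontal distance between stylus_tip and stand_hole0 below 0.009 m and z of stylus in the frame of stand below 0.02 m and angle between stylus's own z axis and vertical below 0.1 rad and linear speed of stylus below 0.03 m/s), for 0.2 s.
At the end, for the whole second after the job is handed in: Each vase stands in the tray of its own colour, its foot's centre within 45 mm of the tray's centre along each side and on the tray's floor, tilted under 0.15 rad, released and still; the stylus is back in its stand, collar on top (within 5 mm), tilted under 0.1 rad, still; the button is out again (all of step 1 and all of step 3 and value of joint zero_button below 0.0015 m); the robot touches nothing.
It fails at once if a vase is dropped: moves faster than 0.5 m/s with no finger on it (a free fall of 13 mm) ((linear speed of blue_vase above 0.5 m/s and contact force between blue_vase and the fingers below 0.05 N) or (linear speed of orange_vase above 0.5 m/s and contact force between orange_vase and the fingers below 0.05 N)).
It fails at once if a finger or the arm touches the counter (contact force between any of the fingers, the arm and counter above 0.5 N).
It fails at once if the mould, the jar or the brush is moved more than 20 mm (distance of any of mould, jar, brush from where it was at the start of the episode above 0.02 m).
It also fails if it takes over 72 s, if anything falls off the work surface, if the arm or the gripper's body presses on something with over 40 N, if the wrist force passes 120 N, or if a joint passes its speed limit or range.

### The arm

A 6-joint arm with a two-finger parallel gripper is mounted at the origin on the work surface. World frame = base frame: x ahead of the robot, y to its left, z up, the work surface at z = 0. Lengths are in m, angles in degrees, forces in N, time in s.
With the tool pointing down it reaches from about 0.35 to 1 m from the base axis. Payload 7.1 kg.
Tool frame: the origin (TCP) lies between the finger pads; the fingertips stand 11 mm ahead of it and the grasp point (between the pads) lies 8 mm behind it (robot.tips_ahead is the distance from the TCP to the fingertips, in m); z points along the fingers, y is the line along which they close (so a half turn about z gives the same grasp; the last joint's range is limited). The gripper opens to 85 mm and grips with 20 to 120 N. Pads are 22 mm wide; open, the fingers measure 114 mm over their backs; the gripper's body (76 mm by 85 mm) begins 54 mm behind the grasp point. The pads swing forward as they close: fully open they stand 13 mm farther back than shut.
Start: joints at [73.281, 24.242, 93.386, -0, 62.372, -1.089], TCP at [0.168, 0.602, 0.242] pointing down, gripper open.
Joint ranges: [-172.04, 172.04], [-51.8, 120.97], [4.93, 147.93], [-75.15, 255.16], [6.16, 154.13], [-145.62, 145.62]. Speed limits (degrees/s): [136.94, 136.94, 172.46, 180, 180, 180].

### API

Orientations are given as a 3x3 rotation matrix whose columns are the frame's x, y, z axes.
In Python, from bench import robot, cams, hand_in gives the robot as it stands. The module is installed in compiled form; this text tells all that it offers.
- The arm moves only by the shell command python3 -m creep 'ROWS' [FORCE]. ROWS is text: rows parted by semicolons, each of 7 numbers parted by spaces: the turn, a rotation vector about the world's x, y, z in units of pi/4 rad (1.0 is pi/4 rad), then the shift along the world's x, y, z in units of 0.2 m (1.0 is 0.2 m), then the closure, from -1 (fully open) to 1 (shut). A call has 1 to 10 rows; each row is the pose to reach, as a shift and turn from the pose commanded when the call began; what a row does not reach only later rows make up. A row lasts 1/12 s, in which the tool goes at most 41.7 mm and 7.16 degrees, less where a joint would pass 70% of its speed; a pose out of reach is approached as far as the arm can. A call with a number of a shift or a turn outside -1 to 1 is refused whole. A call with a gripper value outside its range is refused whole. The fingers move at their own pace and stop on an object; FORCE is the grip in N (left out, the last holds). Time passes only in rows, so rows that repeat a pose let the fingers close. It gives the time, the measured TCP pose, the force, the opening and the grip force at its end, in the units of the state.
- robot.state(): the state, without advancing time (a new reading comes with each control period).
- cams.read_camera(name): name is "scene" or "top"; returns a dict with "color" (384x512x3 uint8, red, green, blue), "K" (3x3 intrinsics, pixels), "position" and "attitude" of the camera in the world. Camera axes: x right, y down, z forward; pixel columns grow to the right and rows downward; lengths in m; the calibration is good to about 2 mm. A picture is of the moment at which its call begins. There is no depth.
- hand_in(): hands the job in; it is judged then, once.
The state is a dict: "time": time; "joint_positions": joint angles; "joint_velocities": joint speeds; "tau": joint torques, N m; "eef_pos": TCP position; "ee_rot": TCP orientation; "wrist_force": force on the tool from outside, world axes, zero at the start; "ft_torque": the same for the moment, N m; "opening": finger opening in m; "gripper_force": force on a finger pad.
Only numpy, scipy, OpenCV 4.12 (cv2) and the standard library are available. Lean on these libraries where they do the work, as an engineer would, in place of code of your own. Each camera call takes 0.05 s, during which the arm holds its last target. There are 200 camera calls.

## Working session

There is one attempt and no reset: what is moved stays moved. The work goes in short steps, Python scripts to look and compute and a shell command to move; the robot and the scene stay as the last step left them, time stands still between calls to the robot, and variables do not carry over. Pictures are saved under pics/ and viewed, at most 10 in all, crops included, and the job is handed in when it is done.

```bash
mkdir -p pics; cat > h.py <<'E'
import numpy as np, cv2
from bench import robot, cams, hand_in
def grab(n):
    r=cams.read_camera(n); r={k:np.array(v) for k,v in r.items()}
    np.savez(f'{n}.npz',**r); return r
def load(n): return dict(np.load(f'{n}.npz'))
def ray(c,u,v):
    d=c['attitude']@np.linalg.solve(c['K'],np.array([u,v,1.])); return c['position'],d/np.linalg.norm(d)
def onz(c,u,v,z):
    p,d=ray(c,u,v); return p+d*(z-p[2])/d[2]
def tri(c1,a,c2,b):
    p,d=ray(c1,*a); q,e=ray(c2,*b)
    A=np.stack([d,-e],1); t=np.linalg.lstsq(A,q-p,rcond=None)[0]
    x,y=p+d*t[0],q+e*t[1]; return (x+y)/2,np.linalg.norm(x-y)
def proj(c,P):
    x=c['K']@(c['attitude'].T@(np.array(P)-c['position'])); return x[:2]/x[2]
E
python3 - <<'E'
from h import *
s=robot.state(); print({k:np.round(v,3).tolist() for k,v in s.items()})
a=[]
for n in('top','scene'):
    c=grab(n); print(n,c['K'].tolist(),c['position'],c['attitude'].round(3).tolist())
    cv2.imwrite(f'pics/{n}0.png',cv2.resize(c['color'][:,:,::-1],(800,600),interpolation=cv2.INTER_CUBIC))
E
```

```text
{'time': 0.0, 'joint_positions': [73.285, 24.285, 93.433, -0.0, 62.376, -1.088], 'joint_velocities': [-0.059, -0.076, -0.014, 0.022, 0.008, -0.031], 'tau': [0.002, -55.74, -28.174, 0.0, 0.007, 0.0], 'eef_pos': [0.168, 0.601, 0.242], 'ee_rot': [[-0.963, 0.269, -0.0], [0.269, 0.963, -0.002], [0.0, -0.002, -1.0]], 'wrist_force': [0.165, 1.526, 1.474], 'ft_torque': [0.01, -0.006, -0.007], 'gripper_force': 0.0, 'opening': 0.086}
top [[446.1720434234315, 0.0, 259.4750260237716], [0.0, 446.1720434234315, 190.89623253639053], [0.0, 0.0, 1.0]] [0.26800036 0.04972496 1.40006603] [[0.016, -0.981, 0.191], [-1.0, -0.02, -0.018], [0.021, -0.191, -0.981]]
scene [[477.25048185980586, 0.0, 248.62041977962153], [0.0, 477.25048185980586, 200.02874184646691], [0.0, 0.0, 1.0]] [ 1.06211815 -0.57180135  1.10559648] [[0.749, 0.516, -0.416], [0.663, -0.574, 0.481], [0.01, -0.636, -0.772]]
```

View pics/top0.png

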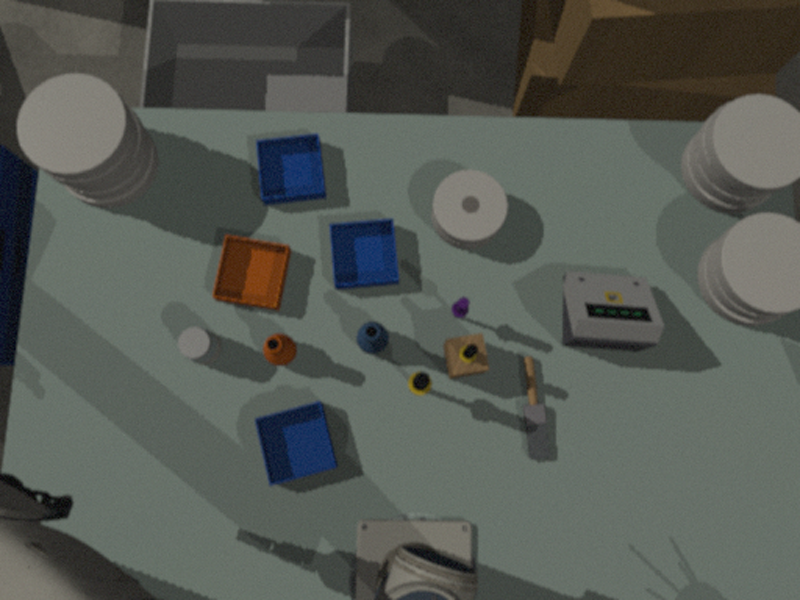

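View pics/scene0.png

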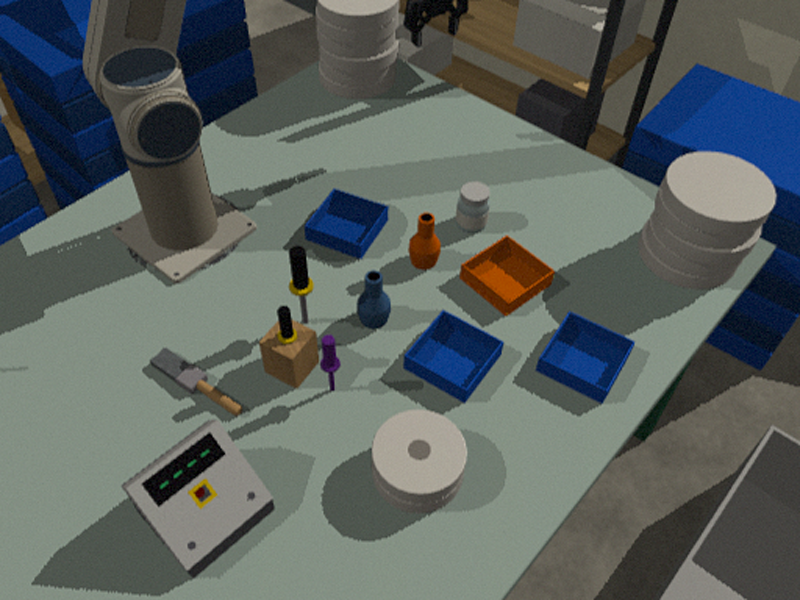

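The top view (up = +x, left = +y) shows three blue trays at (291,168), (365,253) and (297,443). The robot's right is the image's right, so (365,253) is the one meant. There are three stylus-like things: purple (460,307), a large black/yellow one (420,383), and a smaller black/yellow one in the wooden stand (468,352), which is the one meant. The vases are at (278,348) orange and (372,336) blue, the orange tray at (252,272), the counter at (610,310), the mould at (470,207), the jar at (195,343) and the brush at (537,405). I'll confirm with one crop.

```bash
python3 - <<'E'
from h import *
t,s=load('top')['color'][:,:,::-1],load('scene')['color'][:,:,::-1]
def crop(im,x,y,w,h): return cv2.resize(im[y:y+h,x:x+w],(400,300),interpolation=cv2.INTER_CUBIC)
# (native px)
A=crop(t,348,163,88,66); B=crop(s,70,258,120,90); C=crop(s,150,150,100,75+15); D=crop(t,200,130,124,124*3//4+20)
im=np.vstack([np.hstack([A,B]),np.hstack([C,D])]); im=np.clip(im*1.5,0,255).astype(np.uint8)
cv2.imwrite('pics/crop1.png',im)
E
```

```text
(no output)
```

View pics/crop1.png

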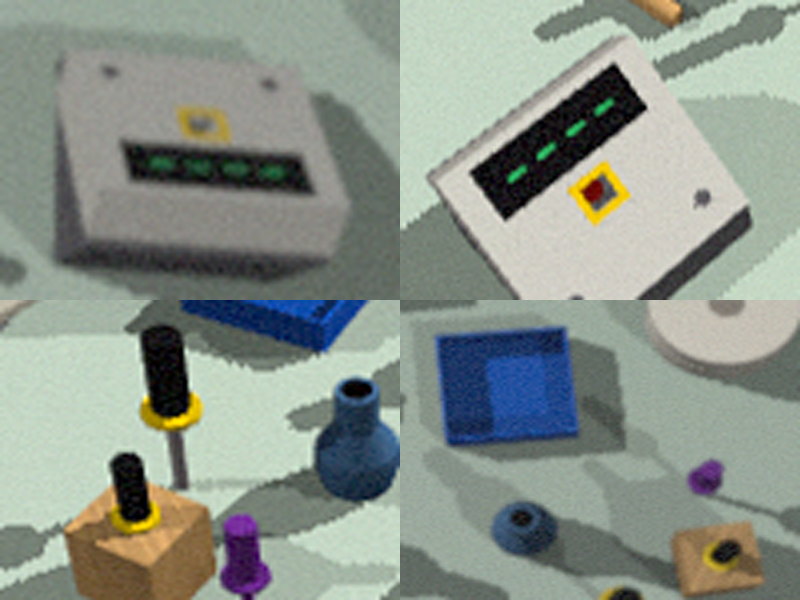

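The crop confirms the smaller yellow/black stylus is the one in the wooden stand; the larger one and the purple one stand free. On the counter, the display lies towards the robot and the face seems to fall away from it. The triangulated corners will settle that.

```bash
cat >> h.py <<'E'
R={'orange':((3,150,60),(14,255,255)),'blue':((100,190,50),(125,255,255)),'vblue':((98,80,30),(112,190,140)),'yellow':((22,170,80),(32,255,255)),'wood':((10,70,70),(21,169,255)),'purple':((130,100,40),(155,255,255)),'black':((0,0,0),(180,255,22))}
def blobs(c,col,amin=15):
    h=cv2.cvtColor(c['color'],cv2.COLOR_RGB2HSV); m=cv2.inRange(h,*map(np.array,R[col]))
    n,l,st,ce=cv2.connectedComponentsWithStats(m)
    return [(st[i,4],ce[i].round(1),st[i,:4],l==i) for i in range(1,n) if st[i,4]>=amin]
E
python3 - <<'E'
from h import *
for n in('top','scene'):
    c=load(n); print(n)
    for col in R:
        for a,ce,bb,m in blobs(c,col):
            if not (bb[1]>60 and 100<ce[0]<440 and ce[1]<370): continue
            h=cv2.convexHull(cv2.findContours(m.astype(np.uint8),0,1)[0][0])
            q=cv2.approxPolyDP(h,5,True)[:,0] if a>300 else ''
            print(col,a,ce,bb.tolist(),np.array(q).tolist())
E
```

```text
top
orange 1705 [160.7 174. ] [137, 150, 48, 48] [[145, 150], [184, 158], [177, 197], [137, 190]]
orange 266 [178.7 223.7] [169, 214, 20, 19] 
blue 833 [187.1 108.5] [166, 88, 42, 42] [[198, 88], [207, 124], [173, 128], [166, 95]]
blue 866 [234.4 162.4] [212, 143, 42, 40] [[253, 179], [227, 182], [215, 173], [212, 147], [251, 146]]
blue 28 [218.7 180.7] [215, 176, 10, 8] 
blue 566 [194.7 283.3] [176, 258, 37, 50] [[205, 259], [211, 293], [179, 307], [180, 271]]
blue 23 [189.3 303. ] [186, 300, 8, 7] 
vblue 537 [179.7 104.5] [164, 86, 42, 45] [[203, 86], [205, 99], [184, 129], [169, 130], [164, 90]]
vblue 52 [204.6 111.2] [201, 101, 7, 22] 
vblue 29 [194.2 115.2] [190, 110, 11, 10] 
vblue 100 [195.  124.1] [183, 119, 26, 11] 
vblue 662 [230.8 161.3] [211, 140, 45, 45] [[250, 140], [254, 181], [214, 182], [211, 143]]
vblue 16 [246.2 156.2] [244, 152, 5, 9] 
vblue 15 [224.7 166.1] [221, 164, 8, 5] 
vblue 228 [237.4 215.9] [229, 207, 19, 19] 
vblue 1131 [188.4 283.7] [163, 257, 53, 54] [[204, 257], [215, 298], [173, 310], [163, 268]]
yellow 30 [296.8 227.7] [294, 222, 10, 10] 
yellow 41 
[... 1384 characters left out ...]
4 [383.5  93.6] [375, 86, 18, 16] 
wood 21 [315. 156.] [305, 150, 21, 13] 
wood 952 [185.5 225.9] [166, 205, 38, 43] [[177, 206], [201, 212], [203, 231], [190, 247], [169, 237], [166, 218]]
wood 226 [140.1 254.4] [126, 243, 29, 23] 
purple 230 [210.6 228.5] [205, 214, 13, 36] 
black 53 [403.6  80.4] [400, 72, 9, 18] 
black 17 [376.6  81.2] [374, 77, 5, 8] 
black 21 [374.   90.7] [372, 86, 5, 10] 
black 50 [397.3  99.4] [393, 92, 10, 15] 
black 16 [272.5 138.9] [270, 138, 6, 3] 
black 227 [191.1 171.1] [186, 158, 11, 27] 
black 24 [238.8 176.4] [236, 175, 7, 4] 
black 122 [182.4 205.8] [178, 196, 9, 20] 
black 740 [116.9 299.9] [92, 278, 52, 45] [[134, 278], [143, 290], [101, 322], [92, 309]]
```

```bash
python3 - <<'E'
from h import *
t,s=load('top'),load('scene'); k=512/800
A=lambda x,y:(348+x/4.545-.4,163+y/4.545-.4); B=lambda x,y:(70+x/3.333-.4,258+y/3.333-.4)
def T(n,a,b): p,r=tri(t,a,s,b); print(n,p.round(3),'gap',round(r,4))
T('bvase mouth',(237.6,211.9),(239.1,176.2)); T('ovase mouth',(174.1,219.5),(273.1,138.7))
for n,a,b in(('bv',(237.6,211.9),(239.1,176.2)),('ov',(174.1,219.5),(273.1,138.7))): print(n,onz(t,*a,.12)[:2].round(3),onz(s,*b,.12)[:2].round(3))
T('low +y',A(65,55),B(350,208)); T('high +y',A(92,193),B(222,38)); T('high -y',A(350,200),B(30,176)); T('low -y',A(298,68),(190*k,570*k))
T('frame',A(204,124),(129.6,315.4)); 
print('frame z.085',onz(t,*A(204,124),.085).round(3),onz(s,129.6,315.4,.085).round(3))
for n,q in(('otray',[[143,150],[185,156],[178,198],[137,190]]),('btray',[[250,140],[254,181],[214,183],[211,143]])):
    P=np.array([onz(t,*p,.04)[:2] for p in q]); print(n,P.round(3).tolist(),P.mean(0).round(3),np.linalg.norm(P-np.roll(P,1,0),axis=1).round(3))
for n,q in(('otray',[[324,151],[354,174],[323,195],[294,172]]),('btray',[[283,199],[321,219],[297,250],[259,229]])):
    P=np.array([onz(s,*p,.04)[:2] for p in q]); print(n,P.round(3).tolist(),P.mean(0).round(3))
P=np.array([onz(t,*p,.09)[:2] for p in[[308,214],[312.5,236],[288,241],[285,217]]]);print('stand',P.round(3).tolist(),P.mean(0).round(3),np.linalg.norm(P-np.roll(P,1,0),axis=1).round(3))
P=np.array([onz(s,*p,.09)[:2] for p in[[181,204],[203.5,212.5],[189.5,228],[166,219]]]);print('stand s',P.round(3).tolist(),P.mean(0).round(3))
for z in(.161,):print('grip top',onz(t,469.5*k,350*k,z).round(3),onz(s,285*k,309*k,z).round(3))
# view crops of stand
im=[]
for c,x,y in((t,280,207),(s,160,190)):
    im.append(cv2.resize(c['color'][y:y+48,x:x+40,::-1],(400,480),interpolation=cv2.INTER_CUBIC))
cv2.imwrite('pics/stand.png',np.clip(np.hstack(im)*1.6,0,255).astype(np.uint8))
E
```

```text
bvase mouth [0.454 0.089 0.12 ] gap 0.0005
ovase mouth [0.428 0.271 0.12 ] gap 0.0011
bv [0.454 0.089] [0.454 0.09 ]
ov [0.429 0.271] [0.428 0.27 ]
low +y [ 0.595 -0.3    0.023] gap 0.0003
high +y [ 0.478 -0.293  0.124] gap 0.0095
high -y [ 0.475 -0.452  0.141] gap 0.0062
low -y [ 0.589 -0.458  0.032] gap 0.0051
frame [ 0.536 -0.376  0.083] gap 0.0001
frame z.085 [ 0.535 -0.376  0.085] [ 0.537 -0.377  0.085]
otray [[0.657, 0.394], [0.64, 0.261], [0.506, 0.276], [0.528, 0.404]] [0.583 0.334] [0.129 0.134 0.135 0.129]
btray [[0.697, 0.058], [0.564, 0.043], [0.555, 0.167], [0.684, 0.181]] [0.625 0.112] [0.124 0.134 0.125 0.13 ]
otray [[0.532, 0.403], [0.658, 0.384], [0.637, 0.253], [0.517, 0.268]] [0.586 0.327]
btray [[0.56, 0.162], [0.685, 0.177], [0.698, 0.05], [0.578, 0.034]] [0.63  0.106]
stand [[0.456, -0.119], [0.391, -0.132], [0.375, -0.06], [0.446, -0.051]] [ 0.417 -0.09 ] [0.069 0.066 0.074 0.071]
stand s [[0.387, -0.073], [0.453, -0.052], [0.463, -0.114], [0.395, -0.135]] [ 0.424 -0.093]
grip top [ 0.417 -0.089  0.161] [ 0.422 -0.091  0.161]
```

View pics/stand.png

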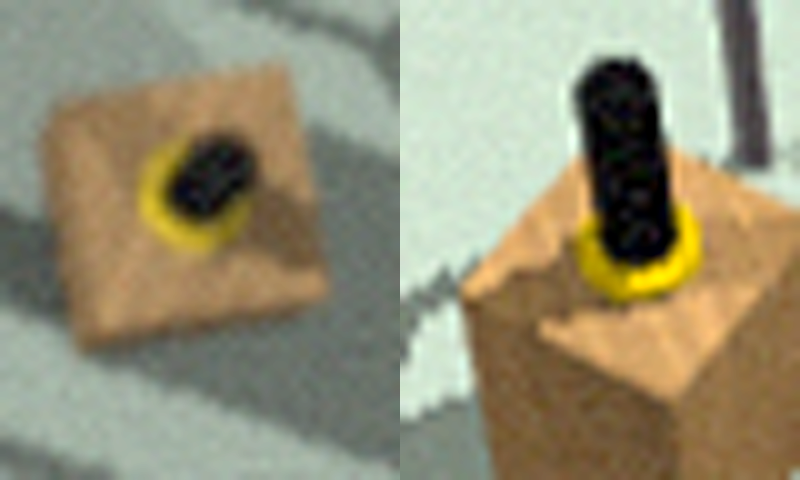

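The stand crop shows the collar's ellipse centred near (197,197) in the left crop and (240,252) in the right one, both upright. The counter's face is low on the far (+x) side, with normal ≈ (0.64, −0.03, 0.77). I'll measure the neighbours and start moving over the orange vase.

```bash
python3 - <<'E'
from h import *
t,s=load('top'),load('scene'); k=512/800
print('collar',onz(t,299.2,226.2,.095).round(4),onz(s,183.6,214.8,.095).round(4))
print('gtop',onz(t,302.3,222.5,.161).round(4),onz(s,181.2,197.5,.161).round(4))
print('purple top',tri(t,(462*k,300*k),s,(329*k,341*k)),'big top',tri(t,(421.5*k,380.5*k),s,(298*k,251*k)))
print('jar top',onz(t,193*k,342*k,.09).round(3),'mould',onz(t,470*k,204*k,.07).round(3))
E
python3 -m creep '0 0 0 .65 -.83 -.1 -1;0 0 0 .65 -.83 -.1 -1;0 0 0 .65 -.83 -.1 -1;0 0 0 .65 -.83 -.1 -1;0 0 0 .65 -.83 -.1 -1;0 0 0 .65 -.83 -.1 -1;0 0 0 .65 -.83 -.1 -1'
python3 -m creep '0 0 0 .65 -.83 -.1 -1;0 0 0 .65 -.83 -.1 -1;0 0 0 .65 -.83 -.1 -1;0 0 0 .65 -.83 -.1 -1;0 0 0 .65 -.83 -.1 -1;0 0 0 .65 -.83 -.1 -1;0 0 0 .65 -.83 -.1 -1;0 0 0 .65 -.83 -.1 -1'
```

```text
collar [ 0.4188 -0.0922  0.095 ] [ 0.4224 -0.096   0.095 ]
gtop [ 0.4217 -0.0937  0.161 ] [ 0.4187 -0.0923  0.161 ]
purple top (array([ 0.5111714 , -0.07830883,  0.14084597]), np.float64(0.003065735087548898)) big top (array([ 0.36055736, -0.00106756,  0.18646848]), np.float64(0.0029033409573917864))
jar top [0.431 0.424 0.09 ] mould [ 0.722 -0.1    0.07 ]
time: 0.68
eef_pos: [0.2994, 0.4338, 0.2219]
ee_rot: [[-0.962, 0.273, -0.001], [0.273, 0.962, -0.001], [0.0, -0.001, -1.0]]
wrist_force: [-0.6, 0.6, 0.6]
opening: 0.0855
gripper_force: 0.0
time: 1.35
eef_pos: [0.4282, 0.2707, 0.2023]
ee_rot: [[-0.963, 0.27, -0.0], [0.27, 0.963, 0.0], [0.0, 0.0, -1.0]]
wrist_force: [0.2, 0.4, -0.1]
opening: 0.085
gripper_force: 0.0
```

```bash
python3 -m creep '0 0 0 0 0 -.15 -1;0 0 0 0 0 -.3 -1;0 0 0 0 0 -.42 -1;0 0 0 0 0 -.5 -1;0 0 0 0 0 -.535 -1;0 0 0 0 0 -.535 -1'
python3 -m creep '0 0 0 0 0 0 1;0 0 0 0 0 0 1;0 0 0 0 0 0 1;0 0 0 0 0 0 1;0 0 0 0 0 0 1;0 0 0 0 0 0 1;0 0 0 0 0 0 1;0 0 0 0 0 0 1' 40
```

```text
time: 1.85
eef_pos: [0.4267, 0.2709, 0.094]
ee_rot: [[-0.964, 0.267, -0.003], [0.267, 0.964, -0.001], [0.002, -0.002, -1.0]]
wrist_force: [-0.3, -0.6, 0.8]
opening: 0.0856
gripper_force: 0.0
time: 2.52
eef_pos: [0.4289, 0.27, 0.0963]
ee_rot: [[-0.963, 0.27, 0.001], [0.27, 0.963, 0.001], [-0.001, 0.001, -1.0]]
wrist_force: [-1.2, -0.4, 5.3]
opening: 0.0311
gripper_force: 39.2
```

```bash
python3 -m creep '0 0 0 0 0 .1 1;0 0 0 0 0 .25 1;0 0 0 .1 .04 .4 1;0 0 0 .25 .1 .4 1;0 0 0 .4 .15 .4 1;0 0 0 .55 .21 .4 1;0 0 0 .68 .26 .4 1;0 0 0 .75 .285 .4 1;0 0 0 .785 .3 .4 1;0 0 0 .785 .3 .4 1'
python3 -m creep '0 0 0 0 0 -.1 1;0 0 0 0 0 -.2 1;0 0 0 0 0 -.28 1;0 0 0 0 0 -.32 1;0 0 0 0 0 -.34 1;0 0 0 0 0 -.35 1;0 0 0 0 0 -.36 1;0 0 0 0 0 -.365 1;0 0 0 0 0 -.37 1'
```

```text
time: 3.35
eef_pos: [0.5861, 0.3299, 0.1748]
ee_rot: [[-0.963, 0.27, -0.0], [0.27, 0.963, -0.0], [0.0, -0.0, -1.0]]
wrist_force: [-0.3, 0.6, -3.4]
opening: 0.031
gripper_force: 41.3
time: 4.1
eef_pos: [0.5858, 0.3302, 0.1022]
ee_rot: [[-0.963, 0.269, 0.001], [0.269, 0.963, 0.001], [-0.001, 0.001, -1.0]]
wrist_force: [-0.3, 0.4, -2.6]
opening: 0.0311
gripper_force: 41.3
```

```bash
python3 -m creep '0 0 0 0 0 -.005 1;0 0 0 0 0 -.01 1;0 0 0 0 0 -.01 1'
python3 -m creep '0 0 0 0 0 -.005 1;0 0 0 0 0 -.01 1;0 0 0 0 0 -.01 1'
```

```text
time: 4.35
eef_pos: [0.5859, 0.33, 0.1004]
ee_rot: [[-0.963, 0.269, 0.001], [0.269, 0.963, 0.0], [-0.001, 0.001, -1.0]]
wrist_force: [-1.2, -1.0, 4.1]
opening: 0.031
gripper_force: 42.0
time: 4.6
eef_pos: [0.5863, 0.3301, 0.1004]
ee_rot: [[-0.963, 0.269, 0.002], [0.269, 0.963, 0.001], [-0.002, 0.001, -1.0]]
wrist_force: [-5.5, -3.6, 18.3]
opening: 0.0312
gripper_force: 43.8
```

```bash
python3 -m creep '0 0 0 0 0 .007 1;0 0 0 0 0 .007 .5;0 0 0 0 0 .007 -1;0 0 0 0 0 .007 -1;0 0 0 0 0 .007 -1;0 0 0 0 0 .007 -1;0 0 0 0 0 .007 -1'
python3 -m creep '0 0 0 0 0 .1 -1;0 0 0 0 0 .25 -1;0 0 0 0 0 .4 -1;0 0 0 -.05 -.1 .5 -1;0 0 0 -.15 -.27 .5 -1;0 0 0 -.25 -.45 .5 -1;0 0 0 -.35 -.64 .5 -1;0 0 0 -.44 -.8 .5 -1;0 0 0 -.55 -1 .5 -1;0 0 0 -.55 -1 .5 -1'
python3 -m creep '0 0 0 -.05 -.1 0 -1;0 0 0 -.11 -.2 0 -1;0 0 0 -.11 -.2 0 -1;0 0 0 -.11 -.2 0 -1'
```

```text
time: 5.18
eef_pos: [0.5853, 0.3299, 0.0985]
ee_rot: [[-0.963, 0.269, -0.0], [0.269, 0.963, -0.0], [0.0, -0.0, -1.0]]
wrist_force: [-0.1, 0.1, 0.7]
opening: 0.0853
gripper_force: 0.0
time: 6.02
eef_pos: [0.4708, 0.1256, 0.198]
ee_rot: [[-0.962, 0.271, -0.005], [0.271, 0.962, -0.002], [0.004, -0.003, -1.0]]
wrist_force: [-0.3, 0.6, -0.4]
opening: 0.0855
gripper_force: 0.0
time: 6.35
eef_pos: [0.4532, 0.0894, 0.1989]
ee_rot: [[-0.963, 0.271, 0.0], [0.271, 0.963, 0.0], [-0.0, 0.0, -1.0]]
wrist_force: [-0.2, 0.1, -0.1]
opening: 0.0857
gripper_force: 0.0
```

```bash
python3 - <<'E'
from h import *
t=grab('top');s=grab('scene')
a=cv2.resize(t['color'][100:260,120:320,::-1],(400,320));b=cv2.resize(s['color'][100:260,200:400,::-1],(400,320))
cv2.imwrite('pics/v1.png',np.clip(np.hstack([a,b])*1.4,0,255).astype(np.uint8))
E
```

```text
(no output)
```

View pics/v1.png

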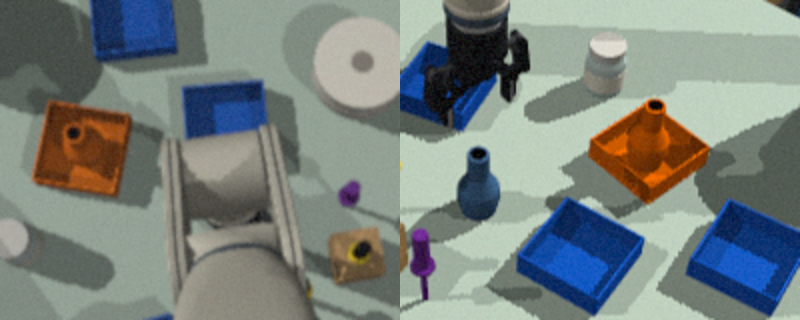

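The orange vase stands upright in the middle of the orange tray (mouth at crop pixel (655,105) in the scene half). Now the blue vase.

```bash
python3 -m creep '0 0 0 0 0 -.15 -1;0 0 0 0 0 -.3 -1;0 0 0 0 0 -.42 -1;0 0 0 0 0 -.5 -1;0 0 0 0 0 -.52 -1;0 0 0 0 0 -.52 -1'
python3 -m creep '0 0 0 0 0 0 1;0 0 0 0 0 0 1;0 0 0 0 0 0 1;0 0 0 0 0 0 1;0 0 0 0 0 0 1;0 0 0 0 0 0 1;0 0 0 0 0 0 1;0 0 0 0 0 0 1' 40
```

```text
time: 6.95
eef_pos: [0.4531, 0.0905, 0.0936]
ee_rot: [[-0.963, 0.268, -0.002], [0.268, 0.963, -0.0], [0.002, -0.001, -1.0]]
wrist_force: [-0.3, -0.1, 0.6]
opening: 0.0854
gripper_force: 0.0
time: 7.62
eef_pos: [0.454, 0.0899, 0.0957]
ee_rot: [[-0.963, 0.269, 0.002], [0.269, 0.963, 0.0], [-0.002, 0.001, -1.0]]
wrist_force: [-0.6, -1.1, 7.0]
opening: 0.0315
gripper_force: 39.1
```

```bash
python3 -m creep '0 0 0 0 0 .1 1;0 0 0 0 0 .25 1;0 0 0 .1 .01 .4 1;0 0 0 .25 .03 .4 1;0 0 0 .42 .05 .4 1;0 0 0 .59 .07 .4 1;0 0 0 .74 .09 .4 1;0 0 0 .83 .1 .4 1;0 0 0 .87 .1 .4 1;0 0 0 .87 .1 .4 1'
python3 -m creep '0 0 0 0 0 -.1 1;0 0 0 0 0 -.2 1;0 0 0 0 0 -.28 1;0 0 0 0 0 -.32 1;0 0 0 0 0 -.34 1;0 0 0 0 0 -.35 1;0 0 0 0 0 -.36 1;0 0 0 0 0 -.37 1;0 0 0 0 0 -.375 1;0 0 0 0 0 -.38 1'
python3 -m creep '0 0 0 0 0 -.003 1;0 0 0 0 0 -.003 1;0 0 0 0 0 -.003 1'
```

```text
time: 8.45
eef_pos: [0.6283, 0.1098, 0.1744]
ee_rot: [[-0.963, 0.27, 0.0], [0.27, 0.963, -0.0], [-0.0, 0.0, -1.0]]
wrist_force: [-0.7, 0.6, -2.4]
opening: 0.0309
gripper_force: 40.9
time: 9.28
eef_pos: [0.628, 0.1099, 0.0997]
ee_rot: [[-0.963, 0.269, 0.001], [0.269, 0.963, 0.0], [-0.001, 0.0, -1.0]]
wrist_force: [-2.6, -1.7, 10.8]
opening: 0.0312
gripper_force: 42.2
time: 9.53
eef_pos: [0.628, 0.1099, 0.0997]
ee_rot: [[-0.963, 0.269, 0.002], [0.269, 0.963, 0.0], [-0.001, 0.001, -1.0]]
wrist_force: [-3.1, -0.5, 6.4]
opening: 0.0312
gripper_force: 41.8
```

```bash
python3 -m creep '0 0 0 0 0 .004 1;0 0 0 0 0 .004 .5;0 0 0 0 0 .004 -1;0 0 0 0 0 .004 -1;0 0 0 0 0 .004 -1;0 0 0 0 0 .004 -1;0 0 0 0 0 .004 -1'
python3 -m creep '0 0 0 0 0 .1 -1;0 0 0 0 0 .25 -1;0 0 0 0 0 .4 -1;0 0 -.1 -.1 -.1 .55 -1;0 0 -.25 -.25 -.25 .65 -1;0 0 -.4 -.4 -.4 .65 -.4;0 0 -.55 -.55 -.55 .65 -.2;0 0 -.667 -.7 -.7 .65 -.2;0 0 -.667 -.85 -.85 .65 -.2;0 0 -.667 -1 -1 .65 -.2'
python3 -m creep '0 0 0 -.04 -.02 0 -.2;0 0 0 -.04 -.02 0 -.2;0 0 0 -.04 -.02 0 -.2'
python3 -c "
from h import *
s=robot.state();print(s['joint_positions'])
c=grab('scene');t=grab('top')
a=cv2.resize(c['color'][100:250,140:340,::-1],(400,300));b=cv2.resize(t['color'][100:250,180:380,::-1],(400,300))
cv2.imwrite('pics/v2.png',np.clip(np.hstack([a,b])*1.4,0,255).astype(np.uint8))"
```

```text
time: 10.12
eef_pos: [0.6274, 0.1099, 0.0989]
ee_rot: [[-0.963, 0.269, -0.0], [0.269, 0.963, -0.0], [0.0, -0.0, -1.0]]
wrist_force: [-0.2, 0.2, 0.8]
opening: 0.085
gripper_force: 0.0
time: 10.95
eef_pos: [0.4319, -0.0849, 0.2291]
ee_rot: [[-0.699, 0.715, 0.001], [0.715, 0.699, -0.0], [-0.001, 0.0, -1.0]]
wrist_force: [1.1, -1.2, 0.8]
opening: 0.0511
gripper_force: 0.0
time: 11.2
eef_pos: [0.4259, -0.0883, 0.2294]
ee_rot: [[-0.698, 0.716, 0.001], [0.716, 0.698, -0.0], [-0.001, 0.001, -1.0]]
wrist_force: [-0.8, 0.1, -0.8]
opening: 0.0513
gripper_force: 0.0
[-1.32886821e+01  9.09361175e+00  1.17131049e+02  2.18677371e-02
  5.36961729e+01 -5.75686349e+01]
```

View pics/v2.png

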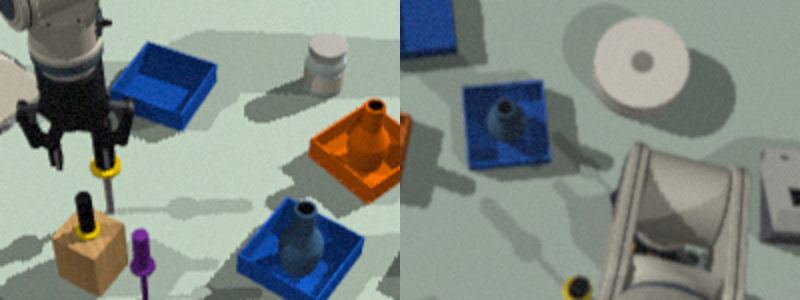

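Blue vase upright in the right-hand blue tray (crop (305,240)); the gripper hangs above the small stylus. Now the grasp.

```bash
python3 -m creep '0 0 0 -.027 -.026 0 -.2;0 0 0 -.027 -.026 -.12 -.2;0 0 0 -.027 -.026 -.25 -.2;0 0 0 -.027 -.026 -.35 -.2;0 0 0 -.027 -.026 -.45 -.2;0 0 0 -.027 -.026 -.51 -.2;0 0 0 -.027 -.026 -.532 -.2;0 0 0 -.027 -.026 -.532 -.2'
python3 -m creep '0 0 0 0 0 0 1;0 0 0 0 0 0 1;0 0 0 0 0 0 1;0 0 0 0 0 0 1;0 0 0 0 0 0 1;0 0 0 0 0 0 1;0 0 0 0 0 0 1;0 0 0 0 0 0 1' 60
```

```text
time: 11.97
eef_pos: [0.4197, -0.0928, 0.1215]
ee_rot: [[-0.7, 0.714, -0.002], [0.714, 0.7, 0.001], [0.002, -0.001, -1.0]]
wrist_force: [-0.2, 0.4, 0.2]
opening: 0.0508
gripper_force: 0.0
time: 12.63
eef_pos: [0.4209, -0.0933, 0.1235]
ee_rot: [[-0.699, 0.715, 0.002], [0.715, 0.699, -0.0], [-0.002, 0.001, -1.0]]
wrist_force: [0.4, 2.6, 5.8]
opening: 0.0208
gripper_force: 58.5
```

```bash
python3 -m creep '0 0 0 0 0 .05 1;0 0 0 0 0 .15 1;0 0 0 0 0 .3 1;0 0 0 0 0 .45 1;0 0 0 0 0 .6 1;0 0 0 .05 -.07 .75 1;0 0 0 .15 -.2 .885 1;0 0 0 .25 -.33 .885 1;0 0 0 .35 -.47 .885 1;0 0 0 .45 -.6 .885 1'
python3 -m creep '.005 .14 0 .1 -.1 0 1;.01 .28 0 .2 -.2 0 1;.015 .42 0 .3 -.3 0 1;.02 .56 0 .4 -.4 0 1;.03 .7 0 .5 -.5 0 1;.036 .82 0 .6 -.62 0 1;.036 .888 0 .7 -.75 0 1;.036 .888 0 .745 -.835 0 1;.036 .888 0 .745 -.835 0 1;.036 .888 0 .745 -.835 0 1'
python3 - <<'E'
from h import *
s=robot.state();print(np.round(s['joint_positions'],1))
c=grab('scene');t=grab('top')
p,Rm=np.array(s['eef_pos']),np.array(s['ee_rot'])
tip=p+.1085*Rm[:,2]; print('tip model',tip.round(4),'px',proj(t,tip).round(1),proj(c,tip).round(1))
im=[]
for q in(t,c):
    u,v=proj(q,tip).astype(int); u=min(max(u,50),461);v=min(max(v,50),333); print(u-50,v-50)
    im.append(cv2.resize(q['color'][v-50:v+50,u-50:u+50,::-1],(400,400),interpolation=cv2.INTER_CUBIC))
cv2.imwrite('pics/v3.png',np.clip(np.hstack(im)*1.5,0,255).astype(np.uint8))
E
```

```text
time: 13.47
eef_pos: [0.5108, -0.2148, 0.3007]
ee_rot: [[-0.699, 0.715, 0.002], [0.715, 0.699, -0.001], [-0.002, 0.001, -1.0]]
wrist_force: [0.8, 0.3, -0.9]
opening: 0.0207
gripper_force: 58.6
time: 14.3
eef_pos: [0.6589, -0.381, 0.2975]
ee_rot: [[-0.528, 0.555, -0.643], [0.708, 0.705, 0.027], [0.469, -0.441, -0.765]]
wrist_force: [0.3, 0.4, -0.4]
opening: 0.0208
gripper_force: 58.6
[-25.4  54.   41.6 -17.1 121.  -73.7]
tip model [ 0.5891 -0.378   0.2145] px [407.1 161.8] [134.1 303.2]
357 111
84 253
```

View pics/v3.png

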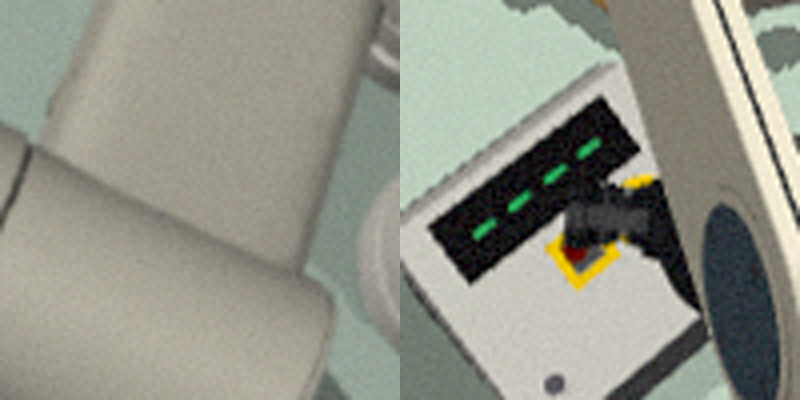

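The tilted pose is reached. The tip is hidden in both views (by the arm in the top view, by the gripper in the scene view at crop (600,200)), and the yellow frame is at crop (582,250). I'll use the tool model and approach to 30 mm above the mouth.

```bash
python3 -m creep '0 0 0 .03 0 -.08 1;0 0 0 .04 0 -.18 1;0 0 0 -.02 0 -.28 1;0 0 0 -.07 0 -.38 1;0 0 0 -.12 .004 -.46 1;0 0 0 -.169 .004 -.533 1;0 0 0 -.169 .004 -.533 1;0 0 0 -.169 .004 -.533 1'
python3 - <<'E'
from h import *
s=robot.state(); c=grab('scene'); t=grab('top')
p,Rm=np.array(s['eef_pos']),np.array(s['ee_rot']); z=Rm[:,2]; tip=p+.1085*z
M=np.array([.536,-.3765,.085]); d=tip-M; print('tip',tip.round(4),'along',-(d@z),'perp',(d-z*(d@z)).round(4),z.round(3))
col=tip-.078*z; print('collar px',proj(c,col),'mouth',proj(c,M),proj(t,M))
for b in blobs(c,'yellow',4): print(b[0],b[1],b[2])
u,v=proj(c,M).astype(int); a=c['color'][v-50:v+50,u-50:u+50,::-1]; print(u-50,v-50)
cv2.imwrite('pics/v4.png',np.clip(cv2.resize(a,(600,600),interpolation=cv2.INTER_CUBIC)*1.5,0,255).astype(np.uint8))
E
```

```text
time: 15.07
eef_pos: [0.6244, -0.3786, 0.1914]
ee_rot: [[-0.528, 0.553, -0.644], [0.707, 0.706, 0.027], [0.47, -0.441, -0.764]]
wrist_force: [-0.4, 1.3, -0.3]
opening: 0.0207
gripper_force: 58.7
tip [ 0.5545 -0.3757  0.1084] along 0.029792872057020824 perp [-0.0007  0.0017  0.0007] [-0.644  0.027 -0.764]
collar px [142.84921374 317.93438416] mouth [129.50492727 315.14079499] [392.64405018 189.67836015]
44 [195.6 184.4] [190 178  10  11]
57 [127.5 312.3] [121 307  15  14]
19 [141.7 311.8] [137 310   9   4]
79 265
```

View pics/v4.png

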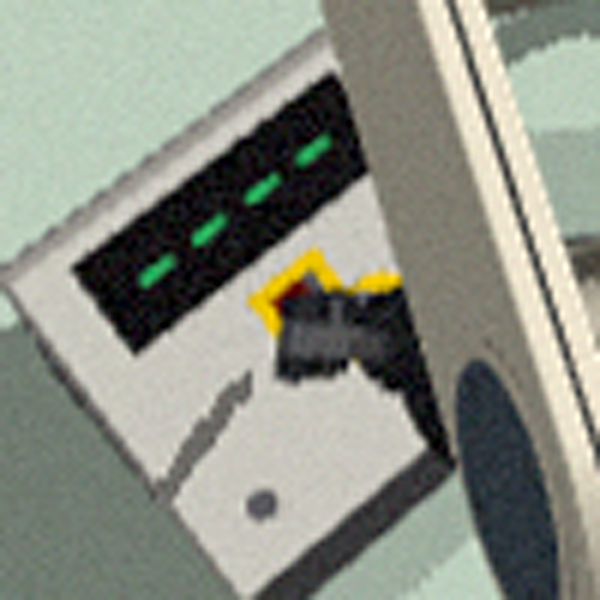

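The frame is partly behind the gripper. The collar's visible top edge (142,310) agrees with the model (≈310.7), so the stylus is where expected. Inserting along the normal.

```bash
python3 -m creep '0 0 0 .003 -.0085 -.003 1;0 0 0 -.03 -.007 -.042 1;0 0 0 -.06 -.006 -.08 1;0 0 0 -.09 -.0045 -.118 1;0 0 0 -.11 -.004 -.14 1;0 0 0 -.126 -.003 -.156 1;0 0 0 -.126 -.003 -.156 1'
python3 -m creep '0 0 0 -.01 0 -.012 1;0 0 0 -.019 0 -.023 1;0 0 0 -.026 .001 -.031 1;0 0 0 -.026 .001 -.031 1'
python3 - <<'E'
from h import *
s=robot.state(); p,Rm=np.array(s['eef_pos']),np.array(s['ee_rot']); z=Rm[:,2]; tip=p+.1085*z
d=tip-np.array([.536,-.3765,.085]); print('along',-(d@z),'perp',(d-z*(d@z)).round(4),np.round(s['wrist_force'],1),np.round(s['ft_torque'],2))
E
```

```text
time: 15.75
eef_pos: [0.5991, -0.38, 0.1609]
ee_rot: [[-0.528, 0.554, -0.643], [0.708, 0.706, 0.027], [0.469, -0.441, -0.765]]
wrist_force: [-0.4, 0.3, -1.2]
opening: 0.0208
gripper_force: 58.7
time: 16.08
eef_pos: [0.5946, -0.3798, 0.1553]
ee_rot: [[-0.529, 0.555, -0.642], [0.708, 0.706, 0.026], [0.468, -0.441, -0.766]]
wrist_force: [0.6, -0.3, 0.1]
opening: 0.0205
gripper_force: 58.7
along -0.01697081627074889 perp [-0.0002 -0.0009  0.0002] [ 0.6 -0.3  0.1] [ 0.06 -0.36  0.  ]
```

```bash
python3 -m creep '0 0 0 -.013 0 -.015 1;0 0 0 -.026 .001 -.031 1;0 0 0 -.032 .0015 -.038 1;0 0 0 -.032 .0015 -.038 1'
python3 -m creep '0 0 0 -.005 0 -.006 1;0 0 0 -.01 0 -.012 1;0 0 0 -.01 0 -.012 1'
```

```text
time: 16.42
eef_pos: [0.5884, -0.3796, 0.1478]
ee_rot: [[-0.529, 0.555, -0.642], [0.708, 0.706, 0.026], [0.467, -0.441, -0.766]]
wrist_force: [3.0, 0.1, 1.1]
opening: 0.0206
gripper_force: 58.8
time: 16.67
eef_pos: [0.5868, -0.3796, 0.1459]
ee_rot: [[-0.53, 0.555, -0.641], [0.708, 0.705, 0.026], [0.467, -0.441, -0.767]]
wrist_force: [3.1, 0.6, 2.6]
opening: 0.0209
gripper_force: 59.2
```

```bash
python3 -m creep '0 0 0 -.003 0 -.004 1;0 0 0 -.006 0 -.008 1;0 0 0 -.006 0 -.008 1'
python3 -m creep '0 0 0 -.003 0 -.004 1;0 0 0 -.003 0 -.004 1;0 0 0 -.003 0 -.004 1;0 0 0 -.003 0 -.004 1;0 0 0 -.003 0 -.004 1;0 0 0 -.003 0 -.004 1;0 0 0 -.003 0 -.004 1'
```

```text
time: 16.92
eef_pos: [0.5866, -0.3797, 0.1457]
ee_rot: [[-0.531, 0.556, -0.64], [0.709, 0.705, 0.025], [0.465, -0.44, -0.768]]
wrist_force: [6.5, 0.3, 9.0]
opening: 0.0204
gripper_force: 59.7
time: 17.5
eef_pos: [0.5866, -0.3798, 0.1456]
ee_rot: [[-0.531, 0.556, -0.639], [0.709, 0.705, 0.024], [0.464, -0.44, -0.769]]
wrist_force: [8.7, 0.1, 12.5]
opening: 0.0208
gripper_force: 60.0
```

```bash
python3 -m creep '0 0 0 .03 -.001 .036 1;0 0 0 .08 -.003 .095 1;0 0 0 .14 -.006 .167 1;0 0 0 .2 -.008 .24 1;0 0 0 .24 -.008 .36 1;0 0 0 .24 -.008 .5 1;0 0 0 .24 -.008 .65 1;0 0 0 .24 -.008 .75 1;0 0 0 .24 -.008 .75 1'
python3 -m creep '-.005 -.14 0 0 0 0 1;-.01 -.28 0 0 .1 0 1;-.015 -.42 0 -.1 .2 0 1;-.02 -.56 0 -.2 .3 0 1;-.03 -.7 0 -.3 .45 0 1;-.036 -.82 0 -.4 .6 0 1;-.036 -.888 0 -.5 .7 0 1;-.036 -.888 0 -.5 .7 0 1;-.036 -.888 0 -.5 .7 0 1'
python3 -c "
from h import *
s=robot.state();print(np.round(s['joint_positions'],1)); print((np.array([.4209,-.0933,.26])-s['eef_pos'])/.2)"
```

```text
time: 18.25
eef_pos: [0.6337, -0.3818, 0.2984]
ee_rot: [[-0.531, 0.557, -0.638], [0.71, 0.704, 0.024], [0.462, -0.44, -0.77]]
wrist_force: [0.9, -0.2, 0.2]
opening: 0.0207
gripper_force: 59.1
time: 19.0
eef_pos: [0.5301, -0.2398, 0.2924]
ee_rot: [[-0.699, 0.715, -0.003], [0.715, 0.699, 0.001], [0.003, -0.001, -1.0]]
wrist_force: [0.7, -0.5, 0.2]
opening: 0.0203
gripper_force: 58.7
[-25.5  17.6  96.2  -0.   66.3 -69.9]
[-0.54590167  0.73266047 -0.16220985]
```

```bash
python3 -m creep '0 0 0 -.07 .1 0 1;0 0 0 -.16 .22 -.03 1;0 0 0 -.27 .36 -.08 1;0 0 0 -.37 .5 -.12 1;0 0 0 -.46 .62 -.16 1;0 0 0 -.52 .7 -.16 1;0 0 0 -.546 .733 -.16 1;0 0 0 -.546 .733 -.16 1;0 0 0 -.546 .733 -.16 1'
python3 - <<'E'
from h import *
s=robot.state(); c=grab('scene'); t=grab('top')
p,Rm=np.array(s['eef_pos']),np.array(s['ee_rot']); tip=p+.1085*Rm[:,2]; print('tip',tip.round(4),proj(c,tip).round(1),'collar',proj(c,tip+[0,0,.075]).round(1),'hole',proj(c,[.4205,-.0925,.09]).round(1))
a=c['color'][160:260,140:240,::-1]
cv2.imwrite('pics/v5.png',np.clip(cv2.resize(a,(600,600),interpolation=cv2.INTER_CUBIC)*1.5,0,255).astype(np.uint8))
E
```

```text
time: 19.75
eef_pos: [0.425, -0.0952, 0.2614]
ee_rot: [[-0.699, 0.715, 0.001], [0.715, 0.699, -0.001], [-0.001, 0.0, -1.0]]
wrist_force: [0.8, -0.6, -0.2]
opening: 0.0206
gripper_force: 58.7
tip [ 0.4252 -0.0953  0.1529] [182.4 201.4] collar [179.4 182.1] hole [184.2 214.8]
```

View pics/v5.png

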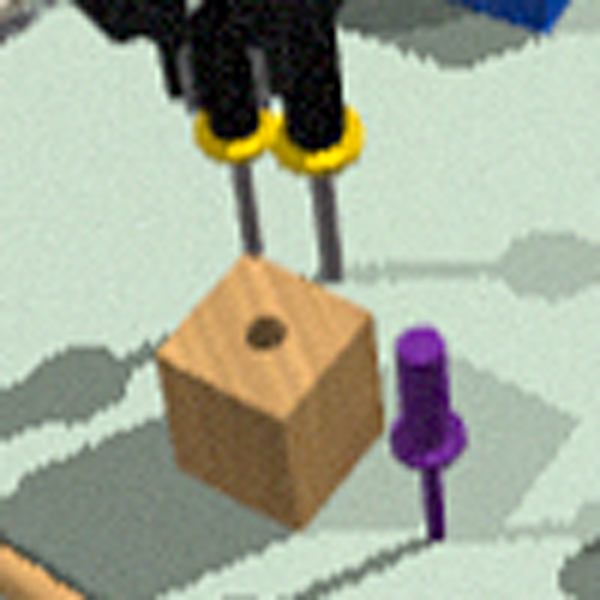

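The scene crop shows the hole at (267,333) and the tip just above it at (255,254), matching the model within a pixel. A small correction, then lower.

```bash
python3 -m creep '0 0 0 -.022 .014 0 1;0 0 0 -.022 .014 0 1;0 0 0 -.022 .014 -.1 1;0 0 0 -.022 .014 -.19 1;0 0 0 -.022 .014 -.24 1;0 0 0 -.022 .014 -.26 1;0 0 0 -.022 .014 -.26 1'
python3 - <<'E'
from h import *
s=robot.state(); c=grab('scene')
p,Rm=np.array(s['eef_pos']),np.array(s['ee_rot']); tip=p+.1085*Rm[:,2]; print('tip',tip.round(4),proj(c,tip).round(1),'hole from px',onz(c,184.1,215.1,.09).round(4))
E
```

```text
time: 20.43
eef_pos: [0.4186, -0.0919, 0.2084]
ee_rot: [[-0.699, 0.715, -0.002], [0.715, 0.699, 0.0], [0.002, -0.001, -1.0]]
wrist_force: [0.0, 0.5, -1.2]
opening: 0.0204
gripper_force: 58.7
tip [ 0.4184 -0.0919  0.0999] [183.5 212. ] hole from px [ 0.421  -0.0934  0.09  ]
```

```bash
python3 -m creep '0 0 0 .004 -.003 0 1;0 0 0 .004 -.003 0 1;0 0 0 .004 -.003 0 1'
python3 -m creep '0 0 0 0 0 -.04 1;0 0 0 0 0 -.08 1;0 0 0 0 0 -.12 1;0 0 0 0 0 -.12 1'
```

```text
time: 20.73
eef_pos: [0.4204, -0.0925, 0.2098]
ee_rot: [[-0.699, 0.715, 0.002], [0.715, 0.699, -0.0], [-0.001, 0.001, -1.0]]
wrist_force: [-0.1, -0.8, 0.1]
opening: 0.0207
gripper_force: 58.7
time: 21.07
eef_pos: [0.4186, -0.092, 0.1833]
ee_rot: [[-0.699, 0.715, -0.003], [0.715, 0.699, 0.001], [0.003, -0.002, -1.0]]
wrist_force: [0.1, 0.3, -1.0]
opening: 0.0209
gripper_force: 58.7
```

In the hole without contact. Lowering until the collar seats.

```bash
python3 -m creep '0 0 0 0 0 -.05 1;0 0 0 0 0 -.11 1;0 0 0 0 0 -.17 1;0 0 0 0 0 -.22 1;0 0 0 0 0 -.255 1;0 0 0 0 0 -.27 1;0 0 0 0 0 -.275 1;0 0 0 0 0 -.28 1;0 0 0 0 0 -.28 1'
python3 -m creep '0 0 0 0 0 -.004 1;0 0 0 0 0 -.008 1;0 0 0 0 0 -.008 1'
```

```text
time: 21.82
eef_pos: [0.42, -0.0924, 0.1293]
ee_rot: [[-0.699, 0.715, 0.0], [0.715, 0.699, -0.0], [-0.0, 0.0, -1.0]]
wrist_force: [-0.8, -0.4, 0.3]
opening: 0.0206
gripper_force: 58.7
time: 22.07
eef_pos: [0.4199, -0.0924, 0.1277]
ee_rot: [[-0.699, 0.715, 0.0], [0.715, 0.699, -0.0], [-0.0, 0.0, -1.0]]
wrist_force: [-0.1, -0.5, 0.1]
opening: 0.0207
gripper_force: 58.7
```

```bash
python3 -m creep '0 0 0 0 0 -.005 1;0 0 0 0 0 -.01 1;0 0 0 0 0 -.015 1;0 0 0 0 0 -.015 1'
python3 -m creep '0 0 0 0 0 -.003 1;0 0 0 0 0 -.005 1;0 0 0 0 0 -.005 1'
```

```text
time: 22.4
eef_pos: [0.4197, -0.0923, 0.1243]
ee_rot: [[-0.699, 0.715, -0.0], [0.715, 0.699, 0.0], [0.0, -0.0, -1.0]]
wrist_force: [0.0, 0.9, -1.6]
opening: 0.0207
gripper_force: 58.7
time: 22.65
eef_pos: [0.4198, -0.0924, 0.1235]
ee_rot: [[-0.699, 0.715, -0.0], [0.715, 0.699, 0.0], [0.0, -0.0, -1.0]]
wrist_force: [0.3, -0.0, -0.3]
opening: 0.0205
gripper_force: 59.1
```

```bash
python3 -m creep '0 0 0 0 0 -.004 1;0 0 0 0 0 -.006 1;0 0 0 0 0 -.006 1'
python3 -m creep '0 0 0 0 0 .003 .6;0 0 0 0 0 .003 .2;0 0 0 0 0 .003 -.2;0 0 0 0 0 .003 -.2;0 0 0 0 0 .003 -.2;0 0 0 0 0 .003 -.2'
python3 -m creep '0 0 0 0 0 .1 -.2;0 0 0 0 0 .25 -.2;0 0 0 0 0 .42 -.2;0 0 0 0 0 .6 -.2;0 0 0 0 0 .75 -.2;0 0 0 0 .1 .85 -.2;0 0 0 .1 .3 .85 -.2;0 0 0 .1 .5 .85 -.2;0 0 0 .1 .6 .85 -.2;0 0 0 .1 .6 .85 -.2'
python3 -m creep '0 0 0 0 0 0 -.2;0 0 0 0 0 0 -.2;0 0 0 0 0 0 -.2'
python3 - <<'E'
from h import *
c=grab('scene'); t=grab('top'); 
for n,q in(('s',c),('t',t)):
    print(n,[(b[0],b[1].tolist()) for b in blobs(q,'yellow',12)])
cv2.imwrite('pics/v6.png',np.clip(cv2.resize(c['color'][110:350,50:370,::-1],(800,600),interpolation=cv2.INTER_CUBIC)*1.4,0,255).astype(np.uint8))
E
```

```text
time: 22.9
eef_pos: [0.4199, -0.0923, 0.1234]
ee_rot: [[-0.699, 0.715, 0.0], [0.715, 0.699, -0.0], [-0.0, 0.0, -1.0]]
wrist_force: [-5.5, 1.2, 18.8]
opening: 0.0208
gripper_force: 60.9
time: 23.4
eef_pos: [0.4198, -0.0924, 0.1228]
ee_rot: [[-0.699, 0.715, -0.0], [0.715, 0.699, 0.0], [0.0, -0.0, -1.0]]
wrist_force: [0.5, -0.1, -0.2]
opening: 0.0514
gripper_force: 0.0
time: 24.23
eef_pos: [0.4398, 0.0307, 0.293]
ee_rot: [[-0.701, 0.713, 0.0], [0.713, 0.701, 0.001], [0.001, 0.001, -1.0]]
wrist_force: [0.1, -0.2, 0.1]
opening: 0.0517
gripper_force: 0.0
time: 24.48
eef_pos: [0.4397, 0.0269, 0.2927]
ee_rot: [[-0.698, 0.716, -0.0], [0.716, 0.698, -0.0], [0.0, -0.001, -1.0]]
wrist_force: [0.4, -0.3, -0.6]
opening: 0.0516
gripper_force: 0.0
s [(np.int32(69), [192.7, 184.4]), (np.int32(58), [183.6, 215.3]), (np.int32(106), [129.7, 315.3])]
t []
```

View pics/v6.png

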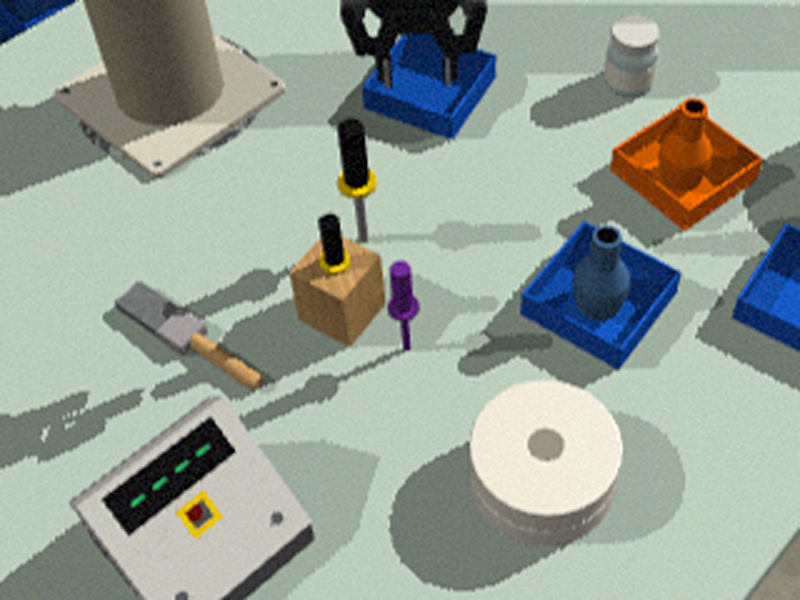

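The picture shows both vases upright in their trays (blue at (600,275), orange at (688,145)). The stylus is back in its stand (332,250) with the collar on top at the same pixel as at the start. The button is out (195,513), and the robot touches nothing.

```bash
python3 -c "
from bench import hand_in
print(hand_in())"
```

```text
the job is handed in; nothing more can be done
None
```

The job is handed in with no verdict returned: both vases stand in their trays, the button was pressed fully in for over half a second, and the final camera picture shows the stylus seated in its stand and the bystanders in place.

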